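# Check both springs of a tilt mount against their scales

### The job

Check the two springs of the tilt mount with your fingertips, one corner at a time: press down the pad on the left corner until its pointer stands level with the index on its scale, hold it there for a second, and let the corner spring back up; then do the same at the right corner. Do not press a pointer well past its index, do not pull the plate up or shift the indexes, and leave the things lying around alone. Finish with the plate free.

Things in the scene. Friction and masses are not known exactly. Their poses are not given: they have to be found in the camera images.
- pad_left (a point): centre of the top face of the press pad on the left corner of the tilt plate, as seen from the robot (dark steel round disc, 30 mm across, 8 mm high, standing on the plate); about 74 mm above the bench at rest, 130 mm out from the pivot. Pressed down, it drops with a soft spring (about 0.4 N per mm, 10 N at 26 mm) and comes back up by itself when let go
- tip_left (a point): sharp tip of the steel pointer that sticks outward from the plate beyond the left pad; 62 mm above the bench at rest. It lies on the line from the pivot through the left pad, 190 mm from the pivot (60 mm beyond the pad's centre), so it drops about 1.46 times as far as the pad
- mark_left (a point): tip of the nose of the index, a small dark steel clip (about 18 x 14 mm) set on the outer edge of the left upright scale, its nose pointing inward at the pointer; it is 18 to 36 mm below the pointer tip at rest and 5 mm farther out from the pivot. It stays where it was set and must not be shifted
- tilt_left (a joint): tilt of the plate toward the left corner, rad: 0 at rest, positive as the left pad goes down, end stop at 0.27, negative if the corner is pulled up. The two tilts are independent: pressing on the centre of one pad leaves the other corner where it is, pressing elsewhere on the plate tilts both
- pad_right (a point): centre of the top face of the press pad on the right corner of the tilt plate, as seen from the robot (dark steel square block, 28 mm wide, 8 mm high, standing on the plate); about 74 mm above the bench at rest, 130 mm out from the pivot. Pressed down, it drops with a soft spring (about 0.4 N per mm, 10 N at 26 mm) and comes back up by itself when let go
- tip_right (a point): sharp tip of the steel pointer that sticks outward from the plate beyond the right pad; 62 mm above the bench at rest. It lies on the line from the pivot through the right pad, 190 mm from the pivot (60 mm beyond the pad's centre), so it drops about 1.46 times as far as the pad
- mark_right (a point): tip of the nose of the index, a small dark steel clip (about 18 x 14 mm) set on the outer edge of the right upright scale, its nose pointing inward at the pointer; it is 18 to 36 mm below the pointer tip at rest and 5 mm farther out from the pivot. It stays where it was set and must not be shifted
- tilt_right (a joint): tilt of the plate toward the right corner, rad: 0 at rest, positive as the right pad goes down, end stop at 0.27, negative if the corner is pulled up. The two tilts are independent: pressing on the centre of one pad leaves the other corner where it is, pressing elsewhere on the plate tilts both
- tilt_mount: tilt mount fixed to the bench: steel base 185 mm square, over it an aluminium plate 175 mm square, top 66 mm above the bench, on a ball pivot under its far corner, springs under the left and right corners; beyond these two upright scales 46 mm wide, 88 mm high, beside the pointers. Origin on the bench under the pivot; x axis to the left pad (130, 0), y axis to the right pad (0, 130 mm)
- tape_mid (a point): bystander: small black roll of tape lying flat, 59 mm across, 19 mm high; its centre
- wrench_mid (a point): bystander: small combination wrench lying flat, 140 mm long; its middle
- offcut_mid (a point): bystander: wooden offcut 45 x 110 x 20 mm; its centre
- pliers_mid (a point): bystander: red-handled pliers lying flat, 149 mm long, 14 mm high; near their middle

How it is judged (in metres and radians):
On the way, in this order (a step that is already met when the one before it is completed fails the run):
1. left pad pressed: left pointer within 5 mm of the height of its index, held half a second, right corner not pressed (z of tip_left in the frame of mark_left between -0.005 and 0.005 m and value of joint tilt_right below 0.06 rad and contact force between the fingers and tilt_mount above 1 N), for 0.5 s.
2. left corner let go: plate back at rest (value of joint tilt_left between -0.02 and 0.02 rad and value of joint tilt_right between -0.02 and 0.02 rad), for 0.2 s.
3. right pad pressed: right pointer within 5 mm of the height of its index, held half a second, left corner not pressed (z of tip_right in the frame of mark_right between -0.005 and 0.005 m and value of joint tilt_left below 0.06 rad and contact force between the fingers and tilt_mount above 1 N), for 0.5 s.
At the end, for the whole second after the job is handed in: Both corners have sprung back: each tilt within 0.02 rad of its rest; indexes within 4 mm and the loose things within 25 mm of where they were (all of step 2 and distance of each of mark_left, mark_right from where it was at the start of the episode below 0.004 m and distance of each of tape_mid, wrench_mid, offcut_mid, pliers_mid from where it was at the start of the episode below 0.025 m); the robot touches nothing.
It fails at once if a pointer pressed more than 10 mm below its index (z of tip_left in the frame of mark_left below -0.01 m or z of tip_right in the frame of mark_right below -0.01 m).
It fails at once if both corners pressed down together (value of joint each of tilt_left, tilt_right above 0.06 rad).
It fails at once if a corner of the plate pulled up (value of joint any of tilt_left, tilt_right below -0.035 rad).
It fails at once if an index shifted by more than 4 mm (distance of any of mark_left, mark_right from where it was at the start of the episode above 0.004 m).
It fails at once if a thing lying around moved more than 25 mm (distance of any of tape_mid, wrench_mid, offcut_mid, pliers_mid from where it was at the start of the episode above 0.025 m).
It also fails if it takes over 48 s, if anything falls off the work surface, if the arm or the gripper's body presses on something with over 40 N, if the wrist force passes 120 N, or if a joint passes its speed limit or range.

### The arm

A 6-joint arm with a two-finger parallel gripper is mounted at the origin on a cart in front of the work surface, level with it; the furniture and walls round the work are solid. World frame = base frame: x ahead of the robot, y to its left, z up, the work surface at z = 0. Lengths are in m, angles in degrees, forces in N, time in s.
With the tool pointing down it reaches from about 0.25 to 0.775 m from the base axis. Payload 4 kg.
Tool frame: the origin (TCP) lies on the centre line of the jaws, within the pads' length; the fingertips stand 8 mm ahead of it and the grasp point (between the pads) lies 11 mm behind it; z points along the fingers, y is the line along which they close (so a half turn about z gives the same grasp; the last joint's range is limited). The gripper opens to 94 mm and grips with 3 to 60 N. Pads are 16 mm wide; open, the fingers measure 119 mm over their backs; the gripper's body (75 mm by 177 mm) begins 78 mm behind the grasp point.
Start: joints at [-71.74, 4.996, 78.535, -0, 96.463, -5.907], TCP at [0.225, -0.502, 0.214] pointing down, gripper open.
Joint ranges: [-177.83, 177.83], [-43.37, 116.18], [15.69, 146.23], [-61.86, 241.86], [9.47, 152.12], [-147.06, 147.06]. Speed limits (degrees/s): [159.86, 159.86, 180, 180, 180, 180].

### API

Orientations are given as [roll, pitch, yaw] about the fixed x, y, z axes, in that order (R = Rz(yaw) Ry(pitch) Rx(roll)).
In Python, from rig import env, viewer gives the robot as it stands.
- The arm moves only by the tool apply_moves, never from a script. Its argument "moves" is a list of rows, each a list of 5 numbers: the gripper command: -1 is fully open, 1 is shut, values between are in proportion, then the shift along the world's x, y, z in m, then the turn about the world's z in rad. A call has 1 to 10 rows; each row shifts and turns the commanded pose from where the row before left it; what a row does not reach is not made up. A row lasts 1/10 s, in which the tool goes at most 50 mm and 8.59 degrees, less where a joint would pass 70% of its speed; a pose out of reach is approached as far as the arm can. A call is refused whole if a number of a shift passes 0.05 or a number of a turn 0.15, either way. A call with a gripper value outside its range is refused whole. The fingers move at their own pace and stop on an object; "force" is the grip in N (left out, the last holds). Time passes only in rows, so rows that do not move let the fingers close. It gives the time, the measured TCP pose, the force, the opening and the grip force at its end, in the units of the state.
- env.get_state(): the state, without advancing time (a new reading comes with each control period).
- viewer.grab_frame(name): name is "scene" or "top"; returns (picture, depth): 400x640x3 uint8, red, green, blue; 400x640 float32, m along the optical axis (not along the pixel's ray), 0 where there is no reading.
- viewer.camera_model(name): a dict with "intrinsics" (3x3 intrinsics, pixels), "R" (3x3) and "t" (3): a world point X has camera coordinates R X + t. Camera axes: x right, y down, z forward; pixel columns grow to the right and rows downward; lengths in m; the calibration is good to about 2 mm. A picture is of the moment at which its call begins. camera_model takes no time and is no camera call.
- env.hand_in(): hands the job in; it is judged then, once.
The state is a dict: "t": time; "joints": joint angles; "joint_velocities": joint speeds; "joint_torque": joint torques, N m; "tool_pos": TCP position; "orientation": TCP orientation; "wrist_force": force on the tool from outside, world axes, zero at the start; "wrist_torque": the same for the moment, N m; "gripper_width": opening from 0.0 (shut) to 1.0 (fully open); "gripper_force": force on a finger pad.
Only numpy, scipy, OpenCV 4.12 (cv2) and the standard library are available. Lean on these libraries where they do the work, as an engineer would, in place of code of your own. Each camera call takes 0.05 s, during which the arm holds its last target. There are 200 camera calls.

## Working session

There is one attempt and no reset: what is moved stays moved. The work goes in short steps, Python scripts to look and compute and a tool call to move; the robot and the scene stay as the last step left them, time stands still between calls to the robot, and variables do not carry over. Pictures are saved under pics/ and viewed, at most 10 in all, crops included, and the job is handed in when it is done.

Besides the shell and the picture viewer there is one more tool, called after "Request:" by a JSON object that holds its "name" and its "arguments", one argument or row to a line. apply_moves: Moves the arm, as the interface text tells. Its arguments: {"type":"object","properties":{"moves":{"type":"array"},"force":{"type":"number"}},"required":["moves"]}

```bash
mkdir -p pics
cat > h.py <<'E'
import numpy as np,cv2
from rig import env,viewer
def grab(n,f):
    p,d=viewer.grab_frame(n); cv2.imwrite(f'pics/{f}.png',p[:,:,::-1]); np.save(f'pics/{f}.npy',d); return p,d
def world(n,u,v,d):
    m=viewer.camera_model(n);K=np.array(m['intrinsics']);R=np.array(m['R']);t=np.array(m['t'])
    return R.T@(np.linalg.inv(K)@[u,v,1]*d-t)
def ray_z(n,u,v,z):
    m=viewer.camera_model(n);K=np.array(m['intrinsics']);R=np.array(m['R']);t=np.array(m['t'])
    c=-R.T@t; r=R.T@np.linalg.inv(K)@[u,v,1]; return c+r*(z-c[2])/r[2]
def pix(n,X):
    m=viewer.camera_model(n);q=np.array(m['intrinsics'])@(np.array(m['R'])@X+np.array(m['t'])); return q[:2]/q[2]
E
python3 - <<'E'
from h import *
for n in('scene','top'):
    grab(n,n+'0'); m=viewer.camera_model(n); print(n,-np.array(m['R']).T@m['t'],m['intrinsics'][0][0])
print(env.get_state())
E
```

```text
scene [0.13485495 0.62120024 0.47495209] 435.9205665591031
top [0.40886115 0.00388877 0.92540945] 426.9335589313169
{'t': 0.1, 'joints': array([-7.17401490e+01,  5.03481182e+00,  7.86133994e+01, -7.34787775e-04,
        9.64630830e+01, -5.90700772e+00]), 'joint_velocities': array([ 0.09328914, -0.07601851, -0.21413348, -0.06817378, -0.04424155,
       -0.0574981 ]), 'joint_torque': array([ 2.16081207e-03, -3.41255236e+01, -3.03300440e+01,  7.19476235e-02,
        3.03927180e-02, -9.63743764e-05]), 'tool_pos': array([ 0.22501404, -0.50135432,  0.21244559]), 'orientation': array([-1.79889221e+02, -1.07273558e-02,  2.41667663e+01]), 'wrist_force': array([-0.02263793,  0.24528337, -0.34330621]), 'wrist_torque': array([-0.02507883, -0.01320455,  0.03215852]), 'gripper_force': 0.0, 'gripper_width': 1.0005418805383846}
```

View pics/scene0.png

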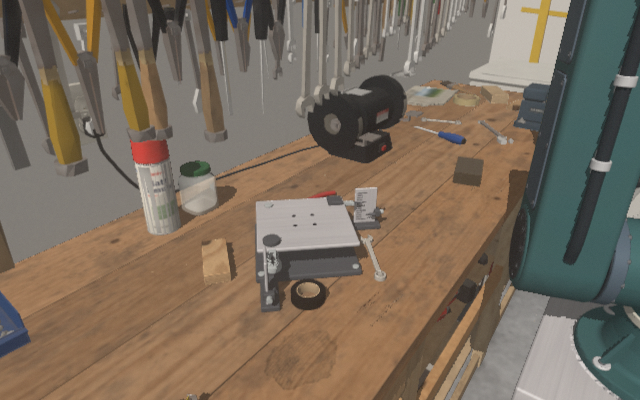

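View pics/top0.png

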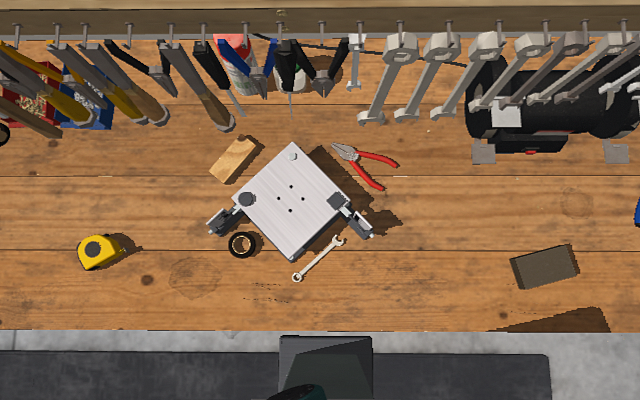

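The top view shows the plate with its round left pad near (246,199), the square right pad near (336,201) and the pivot near (292,155). In the scene view the left scale is near (270,275), seen almost edge-on, and the right scale near (366,205). I'll enlarge these areas.

Run:
```python
from h import *
t=cv2.imread('pics/top0.png');s=cv2.imread('pics/scene0.png')
a=cv2.resize(t[130:250,200:400],(800,480),interpolation=cv2.INTER_CUBIC)
cv2.imwrite('pics/c1.png',a)
b=cv2.resize(s[225:315,250:310],(400,600),interpolation=cv2.INTER_CUBIC)
c=cv2.resize(s[180:240,325:390],(400,369),interpolation=cv2.INTER_CUBIC)
o=np.zeros((600,800,3),np.uint8);o[:,:400]=b;o[:369,400:]=c
cv2.imwrite('pics/c2.png',o)
d=np.load('pics/top0.npy')
for n,u,v in(('L',246,199),('R',335.5,200.5),('piv',292,155)):
    print(n,ray_z('top',u,v,.074),world('top',u,v,d[int(v),int(u)]))
```

```text
L [0.5576041  0.16312138 0.074     ] [0.55748513 0.16299402 0.074681  ]
R [ 0.55460174 -0.01848933  0.074     ] [ 0.55449575 -0.01847305  0.07461918]
piv [0.64967617 0.07076925 0.074     ] [0.6505539  0.07101302 0.07089676]
```

View pics/c1.png

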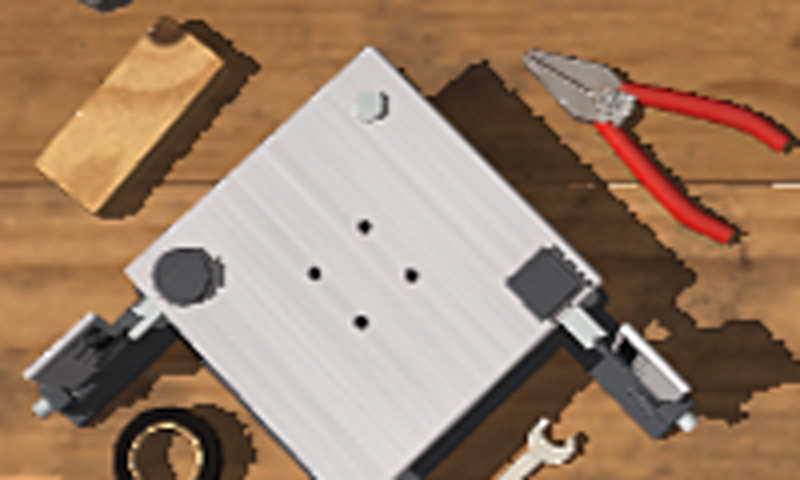

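View pics/c2.png

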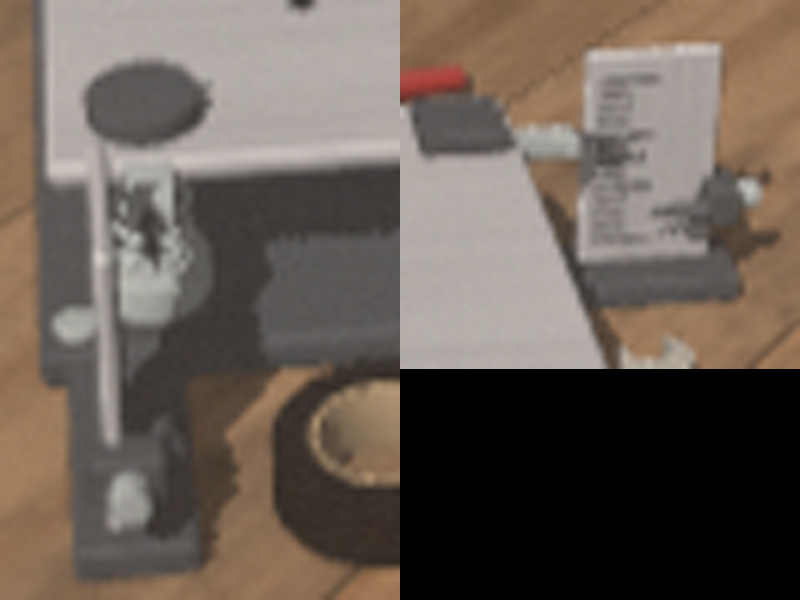

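Top crop: round pad at c1 (186,276) and square pad at (545,283), with an index clip and screw knob outboard of each. Scene crop: the right pointer tip is near (625,150) and the right nose near (655,210). The left index is seen from behind, with its knob at (130,500). Next I'll get the heights from depth.

Run:
```python
from h import *
L=np.array([.5576,.163]);R=np.array([.5546,-.0185]);mid=(L+R)/2;d=(L-R)/np.linalg.norm(L-R)
P=mid+.0919*np.array([d[1],-d[0]]);ul=(L-P)/np.linalg.norm(L-P);ur=(R-P)/np.linalg.norm(R-P);print(P,ul,ur)
for n in('top','scene'):
  D=np.load(f'pics/{n}0.npy')
  for nm,u in(('L',ul),('R',ur)):
    w=np.array([-u[1],u[0]])
    if nm=='R': w=-w   # mirrored: w points toward the plate's far side consistently
    for z in(.062,.044,.035,.026): print(n,nm,z,'tip' if z==.062 else 'mark',pix(n,np.r_[P+u*(.19 if z==.062 else .195),z]).round(1))
    c=pix(n,np.r_[P+u*.2,.04]).astype(int); rows=[]
    for v in range(c[1]-35,c[1]+35):
      for uu in range(c[0]-35,c[0]+35):
        if D[v,uu]>0:
          X=world(n,uu,v,D[v,uu]); a=(X[:2]-P)@u;b=(X[:2]-P)@w
          if .176<a<.24 and abs(b)<.03 and .016<X[2]<.06: rows.append((a*1e3,b*1e3,X[2]*1e3,uu,v))
    r=np.array(rows);r=r[np.lexsort((r[:,1],r[:,0].round(-0)//4))]
    print(n,nm,len(r))
    for k in range(176,240,4):
      q=r[(r[:,0]>=k)&(r[:,0]<k+4)]
      print(k,' '.join(f'{int(x[1])}:{int(x[2])}' for x in q[:40]))
```

```text
[0.64798745 0.0707312 ] [-0.69978649  0.71435206] [-0.72301272 -0.69083472]
top L 0.062 tip [225.3 220.5]
top L 0.044 mark [225.5 223.2]
top L 0.035 mark [226.5 223.7]
top L 0.026 mark [227.5 224.2]Traceback (most recent call last):
  File "<stdin>", line 14, in <module>
  File "h.py", line 6, in world
    m=viewer.camera_model(n);K=np.array(m['intrinsics']);R=np.array(m['R']);t=np.array(m['t'])
ValueError: time passes only in moves, steps and waits
```

```bash
cat > h.py <<'E'
import numpy as np,cv2,functools
from rig import env,viewer
@functools.lru_cache(None)
def cam(n):
    m=viewer.camera_model(n); return tuple(np.array(m[k]) for k in('intrinsics','R','t'))
def grab(n,f):
    p,d=viewer.grab_frame(n); cv2.imwrite(f'pics/{f}.png',p[:,:,::-1]); np.save(f'pics/{f}.npy',d); return p,d
def world(n,u,v,d):
    K,R,t=cam(n); return R.T@(np.linalg.inv(K)@[u,v,1]*d-t)
def ray_z(n,u,v,z):
    K,R,t=cam(n); c=-R.T@t; r=R.T@np.linalg.inv(K)@[u,v,1]; return c+r*(z-c[2])/r[2]
def pix(n,X):
    K,R,t=cam(n); q=K@(R@X+t); return q[:2]/q[2]
P=np.array([.648,.0707]);ul=np.array([-.700,.714]);ur=np.array([-.723,-.691])
E
python3 - <<'E'
from h import *
for n in('top','scene'):
  D=np.load(f'pics/{n}0.npy')
  for nm,u in(('L',ul),('R',ur)):
    w=np.array([-u[1],u[0]])*(1 if nm=='L' else -1)
    for z in(.062,.044,.035,.026): print(n,nm,z,pix(n,np.r_[P+u*(.19 if z==.062 else .195),z]).round(1))
    c=pix(n,np.r_[P+u*.2,.04]).astype(int); rows=[]
    for v in range(c[1]-35,c[1]+35):
      for uu in range(c[0]-35,c[0]+35):
        if D[v,uu]>0:
          X=world(n,uu,v,D[v,uu]); a=(X[:2]-P)@u;b=(X[:2]-P)@w
          if .18<a<.235 and abs(b)<.025 and .016<X[2]<.06: rows.append((a*1e3,b*1e3,X[2]*1e3,v))
    r=np.array(rows);r=r[np.argsort(r[:,1])]
    for k in range(180,235,4):
      q=r[(r[:,0]>=k)&(r[:,0]<k+4)]
      print(k,' '.join(f'{int(x[1])}:{int(x[2])}' for x in q[::max(1,len(q)//22)]))
E
```

```text
top L 0.062 [225.4 220.5]
top L 0.044 [225.6 223.3]
top L 0.035 [226.5 223.8]
top L 0.026 [227.5 224.2]
180 -13:38 -13:56 -12:35 -12:58 -12:54 -12:48 -12:49
184 -13:40 -13:45 -12:17 -12:36 -12:58 -12:36 -12:54 -11:57
188 -13:42 -13:21 -12:40 -12:57 -12:34 -12:17 -12:59 -12:42 -12:55
192 -13:23 -13:30 -13:42 -13:20 -13:55 -13:38 -12:46 -12:52 24:17
196 -14:56 -14:52 -13:47 -13:42 -13:32 -13:26 -13:38 -13:49 -13:21 -12:34 -12:16 -4:31 -2:32 23:16 23:19
200 -13:17 -13:25 -13:43 -13:19 -13:54 -13:54 -13:49 -13:38 -13:38 -4:29 -2:30 -2:32 22:19 23:18
204 -14:50 -13:40 -13:23 -13:41 -13:47 -13:58 -13:19 -13:32 -13:38 -12:28 -5:32 -4:28 -2:31 -1:28 21:16 22:18 23:19
208 -14:38 -14:27 -13:46 -13:35 -13:47 -13:58 -13:25 -12:54 -12:32 -7:30 -3:32 -3:33 -2:29 -1:27 0:31 21:17 23:17 23:19
212 -14:55 -13:17 -13:46 -13:35 -13:36 -13:31 -12:43 -12:54 -12:19 -12:54 -12:26 -10:33 -8:32 -6:34 -5:30 -3:36 -3:31 -2:31 -1:35 0:31 0:30 24:20
216 -14:37 -13:55 -13:51 -13:57 -13:46 -13:35 -12:43 -11:36 -11:37 -10:35 -8:36 -6:37 -5:36 -5:38 -4:27 -3:36
220 -20:35 -17:34 -16:34 -14:34 -13:33 -11:36 -9:36 -9:3
[... 4530 characters left out ...]
:38 -12:33 -12:43 -12:36 -12:55 -12:17 -11:50 -11:34 -11:24 -11:53 -11:46 -10:46 -10:41 -10:37 -10:42 -7:41 -6:39 -4:37 -2:34 -1:37 0:37 0:30 0:33 0:36 1:32
212 -15:19 -13:49 -13:44 -13:21 -13:49 -13:56 -13:42 -12:54 -12:45 -12:47 -12:40 -12:47 -12:56 -12:19 -12:54 -12:43 -11:52 -11:59 -11:52 -11:19 -11:17 -9:42 -6:41 -5:28 -5:35 -4:40 -3:38 -3:40 -3:36 -3:33 -2:34 -2:39 -2:32 -2:32
216 -15:41 -14:53 -13:41 -12:59 -11:57 -11:40 -10:41 -8:40 -4:40 -4:42 -4:40 -4:28 -3:38 -3:31 -2:38 -2:29 -2:33 -2:29 -2:34 -2:36 -1:31 0:37
220 -13:41 -9:41 -7:40 -5:41 -4:34 -3:28 -3:30 -3:38 -2:33 -2:41
224 -9:38 -9:36 -9:39 -8:32 -8:32 -8:35 -6:35 -6:38
228 -9:36 -9:39 -8:36 -8:39 -7:35 -7:35 -6:33 -5:33
232
```

Right nose is at z≈34.5 mm and left nose at z≈30 mm, so the tips must drop about 27.5 mm on the right and 32 mm on the left. I'll close the fingers, go above the left pad, and turn so the finger line runs along the tangent (yaw ≈134.4°).

Request:
{"name": "apply_moves", "arguments": {
  "moves": [
    [1, 0.022, 0.044, 0, 0.128],
    [1, 0.022, 0.044, 0, 0.128],
    [1, 0.022, 0.044, 0, 0.128],
    [1, 0.022, 0.044, 0, 0.128],
    [1, 0.022, 0.044, 0, 0.128],
    [1, 0.022, 0.044, 0, 0.128],
    [1, 0.022, 0.044, 0, 0.128],
    [1, 0.022, 0.044, 0, 0.128],
    [1, 0.022, 0.044, 0, 0.128],
    [1, 0.022, 0.044, 0, 0.128]
  ],
  "force": 10
}}

```text
t: 1.1
tool_pos: [0.4454, -0.0598, 0.2133]
orientation: [180.0, 0.0, 97.8]
wrist_force: [0.3, -1.6, -0.2]
gripper_width: 0.185
gripper_force: 0.0
```

Request:
{"name": "apply_moves", "arguments": {
  "moves": [
    [1, 0.022, 0.044, 0, 0.128],
    [1, 0.022, 0.044, 0, 0.128],
    [1, 0.022, 0.044, 0, 0.128],
    [1, 0.022, 0.044, 0, 0.128],
    [1, 0.022, 0.044, 0, 0.128],
    [1, 0, 0, -0.03, 0],
    [1, 0, 0, -0.03, 0],
    [1, 0, 0, 0, 0],
    [1, 0, 0, 0, 0]
  ]
}}

```text
t: 2.0
tool_pos: [0.5546, 0.158, 0.1529]
orientation: [-179.9, -0.1, 134.2]
wrist_force: [0.8, -1.0, 0.3]
gripper_width: 0.003
gripper_force: 0.0
```

Request:
{"name": "apply_moves", "arguments": {
  "moves": [
    [1, 0.003, 0.005, -0.025, 0],
    [1, 0, 0, -0.025, 0],
    [1, 0, 0, -0.01, 0],
    [1, 0, 0, 0, 0],
    [1, 0, 0, 0, 0]
  ]
}}

```text
t: 2.5
tool_pos: [0.5592, 0.1631, 0.0955]
orientation: [179.9, 0.1, 134.1]
wrist_force: [-0.3, -0.2, 1.2]
gripper_width: 0.004
gripper_force: 0.0
```

Run:
```python
from h import *
p,d=grab('scene','s1'); q,e=grab('top','t1')
o=np.zeros((500,800,3),np.uint8)
o[:,:400]=cv2.resize(p[200:300,230:310,::-1],(400,500),interpolation=cv2.INTER_CUBIC)
o[:400,400:]=cv2.resize(q[140:240,200:300,::-1],(400,400),interpolation=cv2.INTER_CUBIC)
cv2.imwrite('pics/c3.png',o)
s=env.get_state();print(s['tool_pos'],s['wrist_force'])
```

```text
[0.5594221  0.16324246 0.09577272] [ 0.55618058 -0.61830455  0.02324554]
```

View pics/c3.png

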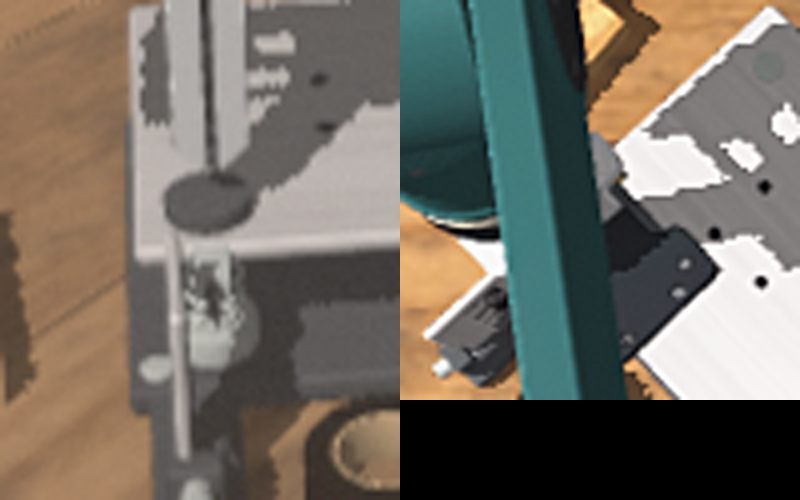

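The fingers are centred over the left pad (pad at crop (209,203), finger gap at (211,165)). I'll press part-way, then measure the tilt from depth.

Request:
{"name": "apply_moves", "arguments": {
  "moves": [
    [1, -0.0015, 0, -0.008, 0],
    [1, 0, 0, -0.008, 0],
    [1, 0, 0, -0.005, 0],
    [1, 0, 0, -0.005, 0],
    [1, 0, 0, -0.004, 0],
    [1, 0, 0, 0, 0]
  ]
}}

```text
t: 3.2
tool_pos: [0.5568, 0.1638, 0.064]
orientation: [179.9, -0.0, 134.2]
wrist_force: [-1.7, 2.1, 6.0]
gripper_width: 0.006
gripper_force: 3.4
```

```bash
cat > tilt.py <<'E'
from h import *
import sys
def plate(n,D):
    K,R,t=cam(n); v,u=np.mgrid[0:400,0:640]; X=(np.stack([(u-K[0,2])/K[0,0]*D,(v-K[1,2])/K[1,1]*D,D],-1)-t)@R
    A=np.linalg.inv(np.stack([ul,ur],1)); ab=(X[...,:2]-P)@A.T
    m=(D>0)&(ab>-.01).all(-1)&(ab<.125).all(-1)&(X[...,2]<.075)&(X[...,2]>.02)
    a=ab[m];z=X[...,2][m]
    for _ in range(6):
        M=np.c_[a,np.ones(len(a))];c=np.linalg.lstsq(M,z,rcond=None)[0];k=abs(z-M@c)<.003; a,z=a[k],z[k]
        if _==0: k0=k.sum()
    return -c[:2],c[2],len(a)
if __name__=='__main__':
    f=sys.argv[1]
    for n in('scene','top'):
        print(n,'rest',plate(n,np.load(f'pics/{n}0.npy')))
        p,d=grab(n,n+f); print(n,plate(n,d))
    s=env.get_state();print(s['tool_pos'],s['wrist_force'],s['orientation'])
E
python3 tilt.py a
```

```text
scene rest (array([0.00162974, 0.00065275]), np.float64(0.06724314372020164), 2601)
scene (array([0.12805634, 0.00617489]), np.float64(0.06704413831912027), 2609)
top rest (array([0.00094162, 0.0002295 ]), np.float64(0.0668897098597983), 3930)
top (array([0.12599762, 0.00373333]), np.float64(0.06699681513821656), 3455)
[0.5569732  0.16396385 0.06450198] [-2.34079869  1.76330004  6.28606909] [ 1.79894310e+02 -1.59216588e-02  1.34193308e+02]
```

Depth gives a left tilt of 0.126 with the right corner unaffected. About 5 mm more is needed.

Request:
{"name": "apply_moves", "arguments": {
  "moves": [
    [1, 0, 0, -0.003, 0],
    [1, 0, 0, -0.0022, 0],
    [1, 0, 0, 0, 0],
    [1, 0, 0, 0, 0],
    [1, 0, 0, 0, 0]
  ]
}}

```text
t: 3.8
tool_pos: [0.5572, 0.164, 0.06]
orientation: [179.9, 0.0, 134.2]
wrist_force: [-2.6, 1.4, 8.2]
gripper_width: 0.003
gripper_force: 4.2
```

```bash
python3 tilt.py b
python3 - <<'E'
from h import *
p=cv2.imread('pics/sceneb.png');cv2.imwrite('pics/c4.png',cv2.resize(p[220:300,240:310],(700,600)[:2],interpolation=cv2.INTER_CUBIC)[:600])
E
```

```text
scene rest (array([0.00162974, 0.00065275]), np.float64(0.06724314372020164), 2601)
scene (array([0.15535918, 0.00386914]), np.float64(0.06688382299384722), 2697)
top rest (array([0.00094162, 0.0002295 ]), np.float64(0.0668897098597983), 3930)
top (array([0.15589606, 0.00250333]), np.float64(0.06700159278461001), 3413)
[0.55719985 0.16404216 0.05999307] [-1.74823592  0.43487292  8.47386264] [1.79854293e+02 1.01790194e-02 1.34193995e+02]
```

View pics/c4.png

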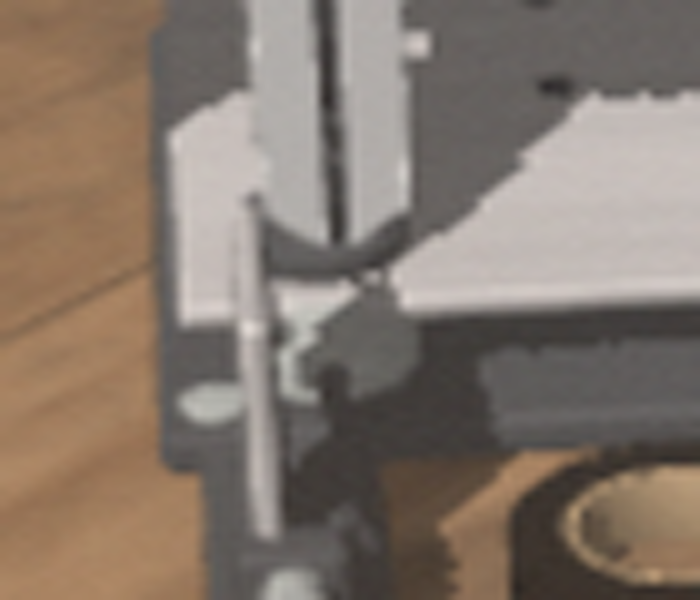

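The crop shows the pad pressed under the fingertips at (335,250). Depth puts the tip about 3 mm above the index, so I'll press 2 mm more and hold.

Request:
{"name": "apply_moves", "arguments": {
  "moves": [
    [1, 0, 0, -0.002, 0],
    [1, 0, 0, 0, 0],
    [1, 0, 0, 0, 0],
    [1, 0, 0, 0, 0],
    [1, 0, 0, 0, 0],
    [1, 0, 0, 0, 0],
    [1, 0, 0, 0, 0],
    [1, 0, 0, 0, 0],
    [1, 0, 0, 0, 0],
    [1, 0, 0, 0, 0]
  ]
}}

```text
t: 4.9
tool_pos: [0.5574, 0.164, 0.0582]
orientation: [179.8, 0.0, 134.2]
wrist_force: [-1.4, 2.2, 9.8]
gripper_width: 0.006
gripper_force: 4.5
```

```bash
python3 tilt.py c
```

```text
scene rest (array([0.00162974, 0.00065275]), np.float64(0.06724314372020164), 2601)
scene (array([0.1693809 , 0.00386338]), np.float64(0.06696866258275551), 2737)
top rest (array([0.00094162, 0.0002295 ]), np.float64(0.0668897098597983), 3930)
top (array([0.16950236, 0.00388149]), np.float64(0.06710300030182278), 3404)
[0.55734349 0.16404486 0.05822403] [-1.68207492  1.80740012  7.25197319] [1.79839836e+02 2.48096831e-02 1.34194782e+02]
```

Tip is now at z≈30.3 mm, held for over 1 s. Releasing and moving across to the right pad.

Request:
{"name": "apply_moves", "arguments": {
  "moves": [
    [1, 0, 0, 0.01, 0],
    [1, 0, 0, 0.012, 0],
    [1, 0, 0, 0.03, 0],
    [1, 0, 0, 0.03, 0],
    [1, 0, 0, 0, 0],
    [1, 0, 0, 0, 0],
    [1, 0, 0, 0, 0],
    [1, 0, -0.016, 0, -0.143],
    [1, 0, -0.016, 0, -0.143],
    [1, 0, -0.016, 0, -0.143]
  ]
}}

```text
t: 6.0
tool_pos: [0.5554, 0.1146, 0.1358]
orientation: [-179.8, -0.0, 109.3]
wrist_force: [0.1, -0.5, 0.8]
gripper_width: 0.005
gripper_force: 0.0
```

Request:
{"name": "apply_moves", "arguments": {
  "moves": [
    [1, 0, -0.016, 0, -0.143],
    [1, 0, -0.016, 0, -0.143],
    [1, 0, -0.016, 0, -0.143],
    [1, 0, -0.016, 0, -0.143],
    [1, 0, -0.016, 0, -0.143],
    [1, 0, -0.016, 0, -0.143],
    [1, 0, -0.016, 0, -0.143],
    [1, -0.002, -0.022, 0, -0.143],
    [1, 0, 0, 0, 0],
    [1, 0, 0, 0, 0]
  ]
}}

```text
t: 7.0
tool_pos: [0.5538, -0.0187, 0.1366]
orientation: [-179.8, 0.1, 44.1]
wrist_force: [0.2, 0.3, -0.5]
gripper_width: 0.005
gripper_force: 0.0
```

```bash
python3 tilt.py d
```

```text
scene rest (array([0.00162974, 0.00065275]), np.float64(0.06724314372020164), 2601)
scene (array([0.00158399, 0.00077338]), np.float64(0.06726053203593022), 2592)
top rest (array([0.00094162, 0.0002295 ]), np.float64(0.0668897098597983), 3930)
top (array([-0.00102476, -0.00034919]), np.float64(0.0666850646769933), 1203)
[ 0.55422744 -0.018036    0.13735736] [ 0.00210823 -1.05424533 -0.91643233] [-1.79909939e+02  4.15492472e-02  4.41683174e+01]
```

Plate is back at rest. Descending close to the right pad.

Request:
{"name": "apply_moves", "arguments": {
  "moves": [
    [1, 0, 0, -0.025, 0],
    [1, 0, 0, -0.016, 0],
    [1, 0, 0, 0, 0],
    [1, 0, 0, 0, 0]
  ]
}}

```text
t: 7.5
tool_pos: [0.5546, -0.0181, 0.0972]
orientation: [-180.0, 0.0, 44.1]
wrist_force: [0.5, 0.4, 0.6]
gripper_width: 0.005
gripper_force: 0.0
```

Run:
```python
from h import *
p,d=grab('scene','s5')
cv2.imwrite('pics/c5.png',cv2.resize(p[150:240,310:400,::-1],(600,600),interpolation=cv2.INTER_CUBIC))
print(env.get_state()['tool_pos'])
```

```text
[ 0.55518369 -0.01828278  0.09811897]
```

View pics/c5.png

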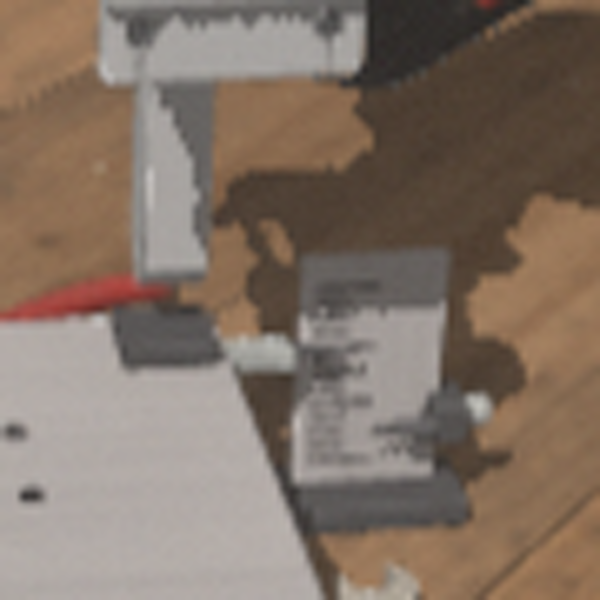

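Fingers (135–210, bottom at 275) are centred over the right pad (112–222, 335). The nose tip is near (375,432). Pressing part-way.

Request:
{"name": "apply_moves", "arguments": {
  "moves": [
    [1, 0, 0, -0.01, 0],
    [1, 0, 0, -0.008, 0],
    [1, 0, 0, -0.005, 0],
    [1, 0, 0, -0.005, 0],
    [1, 0, 0, -0.004, 0],
    [1, 0, 0, 0, 0],
    [1, 0, 0, 0, 0]
  ]
}}

```text
t: 8.25
tool_pos: [0.555, -0.0194, 0.0661]
orientation: [179.9, 0.0, 44.0]
wrist_force: [-1.7, -1.3, 6.5]
gripper_width: 0.007
gripper_force: 3.0
```

```bash
python3 tilt.py e
```

```text
scene rest (array([0.00162974, 0.00065275]), np.float64(0.06724314372020164), 2601)
scene (array([0.00273077, 0.11107325]), np.float64(0.06696681837236211), 2547)
top rest (array([0.00094162, 0.0002295 ]), np.float64(0.0668897098597983), 3930)
top (array([-0.00028309,  0.1103096 ]), np.float64(0.06652481822388966), 1601)
[ 0.55498541 -0.01941754  0.06628712] [-2.03579691 -1.95462364  5.79817386] [1.79910675e+02 2.14166735e-03 4.40357989e+01]
```

Request:
{"name": "apply_moves", "arguments": {
  "moves": [
    [1, 0, 0, -0.0025, 0],
    [1, 0, 0, -0.0022, 0],
    [1, 0, 0, 0, 0],
    [1, 0, 0, 0, 0]
  ]
}}

```text
t: 8.75
tool_pos: [0.5552, -0.0195, 0.062]
orientation: [179.9, -0.0, 44.0]
wrist_force: [-2.6, -1.8, 7.3]
gripper_width: 0.008
gripper_force: 3.8
```

```bash
python3 tilt.py f
python3 - <<'E'
from h import *
p=cv2.imread('pics/scenef.png')
cv2.imwrite('pics/c6.png',cv2.resize(p[180:240,335:395],(600,600),interpolation=cv2.INTER_CUBIC))
E
```

```text
scene rest (array([0.00162974, 0.00065275]), np.float64(0.06724314372020164), 2601)
scene (array([0.00376262, 0.13974234]), np.float64(0.06688664639574352), 2526)
top rest (array([0.00094162, 0.0002295 ]), np.float64(0.0668897098597983), 3930)
top (array([0.00178531, 0.1378163 ]), np.float64(0.06653690515497669), 1650)
[ 0.55516744 -0.01947721  0.06205093] [-1.90480441 -1.68374915  7.50058673] [ 1.79883083e+02 -1.52690700e-02  4.40345565e+01]
```

View pics/c6.png

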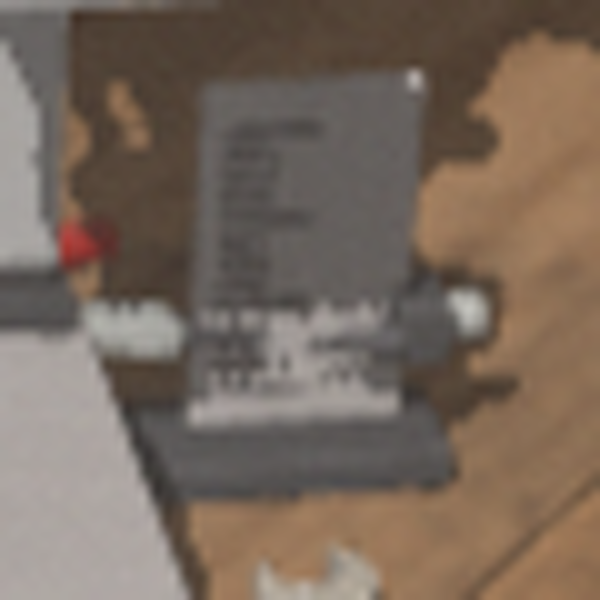

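The pointer, ending near (270,340), is now level with the nose at (310,345), and depth puts the tip about 1.5 mm above it. A small touch more, hold, then release.

Request:
{"name": "apply_moves", "arguments": {
  "moves": [
    [1, 0, 0, -0.0008, 0],
    [1, 0, 0, 0, 0],
    [1, 0, 0, 0, 0],
    [1, 0, 0, 0, 0],
    [1, 0, 0, 0, 0],
    [1, 0, 0, 0, 0],
    [1, 0, 0, 0, 0],
    [1, 0, 0, 0, 0],
    [1, 0, 0, 0, 0],
    [1, 0, 0, 0, 0]
  ]
}}

```text
t: 9.85
tool_pos: [0.5552, -0.0195, 0.0613]
orientation: [179.9, -0.0, 44.0]
wrist_force: [-1.9, -2.6, 8.0]
gripper_width: 0.006
gripper_force: 3.9
```

Request:
{"name": "apply_moves", "arguments": {
  "moves": [
    [1, 0, 0, 0.01, 0],
    [1, 0, 0, 0.012, 0],
    [1, 0, 0, 0.03, 0],
    [1, 0, 0, 0.04, 0],
    [1, 0, 0, 0.03, 0],
    [1, 0, 0, 0, 0],
    [1, 0, 0, 0, 0],
    [1, 0, 0, 0, 0],
    [1, 0, 0, 0, 0]
  ]
}}

```text
t: 10.75
tool_pos: [0.5535, -0.0186, 0.1794]
orientation: [-179.8, 0.2, 44.0]
wrist_force: [-0.7, -1.2, 0.0]
gripper_width: 0.007
gripper_force: 0.0
```

```bash
python3 tilt.py g && python3 -c "
from rig import env
print(env.hand_in())"
```

```text
scene rest (array([0.00162974, 0.00065275]), np.float64(0.06724314372020164), 2601)
scene (array([0.00128395, 0.00096258]), np.float64(0.06724141224647949), 2589)
top rest (array([0.00094162, 0.0002295 ]), np.float64(0.0668897098597983), 3930)
top (array([-0.00431812,  0.00151577]), np.float64(0.06640015548451988), 985)
[ 0.5538651  -0.0186973   0.18001748] [0.0535149  0.09947656 0.081122  ] [-1.79854917e+02  1.16038809e-01  4.40450984e+01]
the job is handed in; nothing more can be done
None
```

I pressed the left pad and then the right to within about 1 mm of their indexes by depth measurement, held each for about a second, saw the plate back at rest both times, and handed in with the arm clear; no verdict came back.

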